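Close the dust collector and lock its quarter-turn fastener

ROBOT

A 6-joint arm with a two-finger parallel gripper is mounted at the origin on the work surface. World frame = base frame: x ahead of the robot, y to its left, z up, the work surface at z = 0. Lengths are in m, angles in rad, forces in N, time in s.
With the tool pointing down it reaches from about 0.3 to 0.775 m from the base axis. Payload 14.6 kg.
Tool frame: the origin (TCP) lies midway between the tips of the shut fingers; the grasp point (between the pads) lies 19 mm behind it; z points along the fingers, y is the line along which they close (so a half turn about z gives the same grasp; the last joint's range is limited). The gripper opens to 94 mm and grips with 3 to 60 N. Pads are 16 mm wide; open, the fingers measure 119 mm over their backs; the gripper's body (75 mm by 177 mm) begins 78 mm behind the grasp point.
Start: joints at [1.244, 0.3, 1.521, -0, 1.321, -0.067], TCP at [0.141, 0.532, 0.205] pointing down, gripper open.
Joint ranges: [-3.03, 3.03], [-0.79, 2.21], [0.23, 2.52], [-1.04, 4.18], [0, 3.07], [-2.55, 2.55]. Speed limits (rad/s): [2.22, 2.22, 2.57, 3.14, 3.14, 3.14].

INTERFACE

Orientations are given as [roll, pitch, yaw] about the fixed x, y, z axes, in that order (R = Rz(yaw) Ry(pitch) Rx(roll)).
In Python, from station import * gives the robot as it stands.
- The arm moves only by the tool send_rows, never from a script. Its argument "targets" is a list of rows, each an object of numbers: "x", "y", "z": the shift along the world's x, y, z in units of 0.2 m (1.0 is 0.2 m); "spin": the turn about the world's z in units of pi/2 rad (1.0 is pi/2 rad); "claw": the finger opening in mm, from 0 to 94. A call has 1 to 20 rows; each row shifts and turns the commanded pose from where the row before left it; what a row does not reach is not made up. A row lasts 1/10 s, in which the tool goes at most 50 mm and 8.59 degrees, less where a joint would pass 70% of its speed; a pose out of reach is approached as far as the arm can. A call with a number of a shift or a turn outside -1 to 1 is refused whole. A call with a gripper value outside its range is refused whole. The fingers move at their own pace and stop on an object; "force" is the grip in N (left out, the last holds). Time passes only in rows, so rows that do not move let the fingers close. It gives the time, the measured TCP pose, the force, the opening and the grip force at its end, in the units of the state.
- get_obs(): the state, without advancing time (a new reading comes with each control period).
- camera(name): name is "scene" or "top" or "wrist"; returns the picture (420x560x3 uint8, blue, green, red); there is no depth.
- camera_model(name): a dict with "fovy" (degrees; the focal length in pixels is half the picture's height over the tangent of half this angle, whatever the lens; pixels are square), "cx", "cy" (the principal point, pixels), "dist" ([k1, k2, p1, p2, k3] as OpenCV has them; the pictures are not rectified), "T" (4x4, takes a point from camera to world coordinates). Camera axes: x right, y down, z forward; pixel columns grow to the right and rows downward; lengths in m; the calibration is good to about 2 mm. A picture is of the moment at which its call begins: read the wrist's pose just before it. camera_model takes no time and is no camera call; for the wrist camera it gives the pose at the moment of the call.
- hand_in(): hands the job in; it is judged then, once.
The state is a dict: "time_s": time; "qpos": joint angles; "joint_vel": joint speeds; "tau": joint torques, N m; "ee_pos": TCP position; "eef_rot": TCP orientation; "force": force on the tool from outside, world axes, zero at the start; "moment": the same for the moment, N m; "grip_width": finger opening in m; "grip_force": force on a finger pad.
Only numpy, scipy, OpenCV 4.12 (cv2) and the standard library are available. Lean on these libraries where they do the work, as an engineer would, in place of code of your own. Each camera call takes 0.05 s, during which the arm holds its last target. There are 200 camera calls.

TASK

The filter lid of the bench dust collector has been left standing open: push it fully shut with the fingertips, then set a fingertip in the slot of the round cam fastener on the lid and turn it clockwise (seen from above) a quarter turn to its stop, so that the slot runs straight from front to back and the lid is locked. Only push and turn: do not raise the lid further, do not pick anything up, and leave the other things on the bench where they stand.

Things in the scene. Friction and masses are not known exactly. Their poses are not given: they have to be found in the camera images.
- housing: grey sheet-metal dust collector, fixed to the bench; origin at the centre of the underside of its open filter box, which is 220 mm front to back (x), 260 mm wide (y), 90 mm high. Its own -x is its front (the robot's side), +x its rear, +y its left, z up; it may stand turned by up to 0.35 rad. Behind the box (x from 112 to 198 mm) is a blower section 84 mm high with a hose port up to 105 mm high. A filter lies inside the box.
- lid (a joint): angle of the lid (rad): 0 = fully shut, lying flat on the box; it grows as the front edge of the lid rises. It starts at about 0.4 to 0.75; its stiff hinge keeps it wherever it is left. Pushing it shut takes about 1 to 5 N at the front edge. The lid is an aluminium plate 220 x 260 x 6 mm.
- lid_hinge (a point): on the lid's hinge axis (which runs along the housing's y), midway along the rear top edge of the box, 0.5 mm above its rim, at the level of the lid's underside when shut
- lid_press (a point): point on the lid's top face, on the centre line in the free strip in front of the fastener, 17 mm behind the lid's front edge and 203 mm from the hinge axis; it moves with the lid. A small raised dark tick marks it, and the slot points at the tick when locked.
- cam (a joint): angle of the round cam fastener (rad): 0 = open, slot across the lid (along the housing's y); pi/2 = locked, at its stop, slot front to back (along the housing's x, when the lid is shut). It grows clockwise seen from above and starts at 0 to 0.3. It stays where it is left; turning takes about 0.15 N m (about 5 N at the slot's end). A tongue under the lid hooks under a keeper bar of the box over the last 20 degrees or so of the turn; this works only when the lid is fully shut.
- cam_center (a point): on the fastener's axis, at the slot's floor. The fastener is a black dial with a steel slot floor, 104 mm across standing 20 mm above the lid's top face, its axis on the lid's centre line 135 mm from the hinge axis. A straight slot 38 mm wide and 16 mm deep, open at both ends, crosses it through the centre; the slot's floor lies 4 mm above the lid's top face.
- slot_end (a point): point on the slot's floor, in the middle of its width, 34 mm from the fastener's axis towards the end that points to the housing's -y (right) when open and to its -x (front) when locked; it turns with the fastener
- jar: amber glass jar with a white cap, 54 mm across, 75 mm tall, upright, loose, beside the left side of the housing; origin at the centre of its underside
- ring_clamp: upright wooden ring clamp, a 30 x 34 x 100 mm block, loose, beside the right side of the housing; origin at the centre of its underside
- bench_block: flat steel bench block, 90 x 90 x 20 mm, lying loose on the left, nearest the robot; origin at the centre of its underside
- mallet: small hammer with a wooden handle, 240 mm long, lying loose on the right; origin near the middle of its length, on the bench
- file_pot: blue pot 84 mm across and 100 mm tall, with files standing in it up to 210 mm high, loose, on the left; origin at the centre of its underside
- saw_disc: flat steel ring, 90 mm across, 6 mm thick, lying loose on the left; origin at the centre of its underside
- mandrel_stand: upright tapered steel mandrel, 150 mm tall on a 64 mm foot, loose, on the right; origin at the centre of its underside

How it is judged:
By the outcome, as a careful person would: the job done as asked, in the order asked, and still so for the second after the job is handed in, with the robot touching nothing.
It also fails if it takes over 48 s, if anything falls off the work surface, if the arm or the gripper's body presses on something with over 40 N, if the wrist force passes 120 N, or if a joint passes its speed limit or range.

## Working session

There is one attempt and no reset: what is moved stays moved. The work goes in short steps, Python scripts to look and compute and a tool call to move; the robot and the scene stay as the last step left them, time stands still between calls to the robot, and variables do not carry over. Pictures are saved under pics/ and viewed, at most 10 in all, crops included, and the job is handed in when it is done.

Besides the shell and the picture viewer there is one more tool, called after ">>>" as name([rows], argument=value, ...), one row to a line, values as JSON. send_rows: Moves the arm, as the interface text tells. Its arguments: {"type":"object","properties":{"targets":{"type":"array"},"force":{"type":"number"}},"required":["targets"]}

```bash
mkdir -p pics; python3 - <<'E'
from station import *
import cv2,numpy as np
for n in ("scene","top"):
    m=camera_model(n); print(n,m['fovy'],m['cx'],m['cy'],m['dist'],np.round(m['T'],3).tolist())
    cv2.imwrite(f"pics/{n}1.png",camera(n))
o=get_obs();print(o['time_s'],o['ee_pos'],o['eef_rot'],o['grip_width'])
E
```

```text
scene 47.32586101644551 279.0559416679212 204.89277061623238 [-0.05013748  0.          0.          0.          0.        ] [[0.1, 0.706, -0.701, 1.553], [0.995, -0.08, 0.062, -0.109], [-0.012, -0.703, -0.711, 1.155], [0.0, 0.0, 0.0, 1.0]]
top 44.90314992352498 283.7244876132383 205.77186300239362 [-0.14902601  0.          0.          0.          0.        ] [[-0.005, -0.986, 0.167, 0.28], [-1.0, 0.005, 0.004, -0.009], [-0.004, -0.167, -0.986, 1.309], [0.0, 0.0, 0.0, 1.0]]
0.1 [0.14121486 0.5313207  0.20495243] [-3.14054553e+00 -5.92676418e-05  2.88180572e+00] 0.09379670031284464
```

View pics/top1.png

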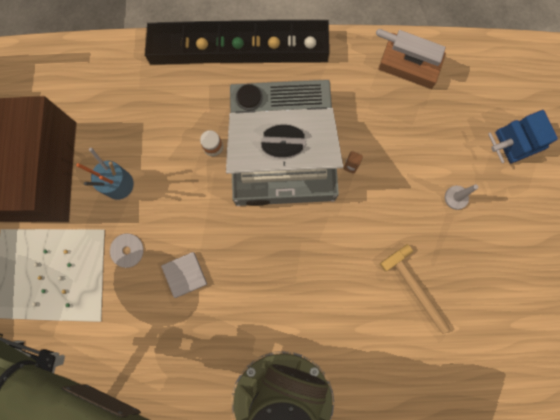

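View pics/scene1.png

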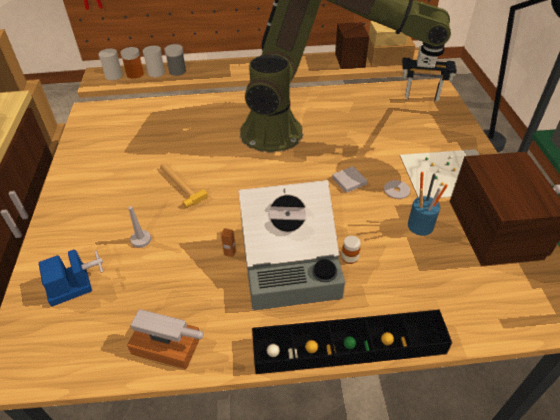

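The top view shows the housing at about (285,140) with its lid open and the dial at (283,140). The scene view has the dial at (288,213). I'll zoom in on both to get exact pixels.

```bash
python3 - <<'E'
import cv2,numpy as np
a=cv2.imread("pics/top1.png")[72:212,190:380]; b=cv2.imread("pics/scene1.png")[170:310,210:370]
cv2.imwrite("pics/cropA.png",cv2.resize(a,None,fx=4,fy=4,interpolation=cv2.INTER_CUBIC))
cv2.imwrite("pics/cropB.png",cv2.resize(b,None,fx=4,fy=4,interpolation=cv2.INTER_CUBIC))
E
```

```text
(no output)
```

View pics/cropA.png

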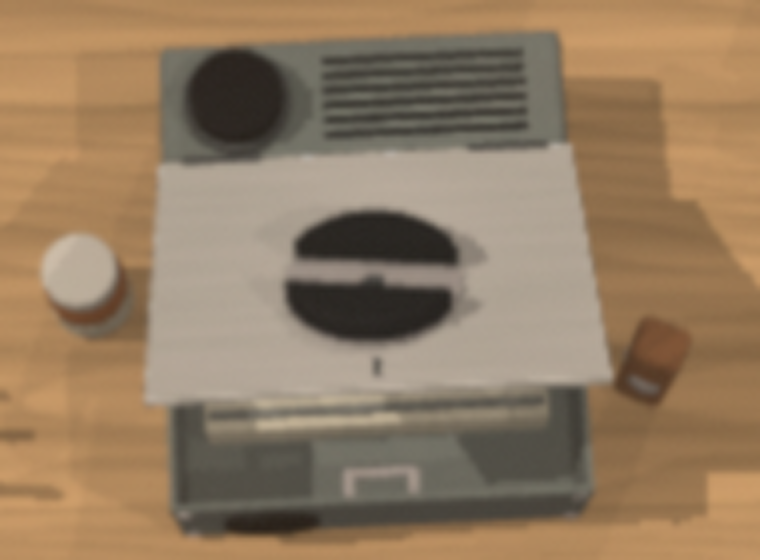

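View pics/cropB.png

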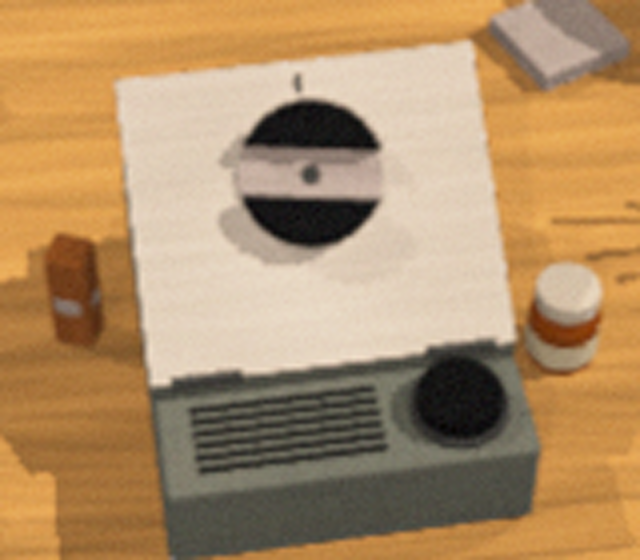

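The crops show these pixels (crop coordinates):

| Point | Top crop | Scene crop |
|---|---|---|
| Lid front-left | (146,402) | (473,43) |
| Lid front-right | (611,382) | (117,80) |
| Lid rear-left | (160,163) | (515,348) |
| Lid rear-right | (570,143) | (150,388) |
| Tick | (377,366) | (297,82) |
| Dial centre | (373,282) | (311,174) |

Next I'll triangulate them.

```bash
cat > h.py <<'E'
from station import *
import cv2,numpy as np
def ray(m,uv):
    f=210/np.tan(np.radians(m['fovy'])/2); K=np.array([[f,0,m['cx']],[0,f,m['cy']],[0,0,1]])
    p=cv2.undistortPoints(np.array([[uv]],float),K,np.array(m['dist']))[0,0]
    T=np.array(m['T']); d=T[:3,:3]@[p[0],p[1],1]; return T[:3,3],d/np.linalg.norm(d)
def plane(m,uv,z):
    o,d=ray(m,uv); return o+d*(z-o[2])/d[2]
def tri(r):
    A=sum(np.eye(3)-np.outer(d,d) for o,d in r); b=sum((np.eye(3)-np.outer(d,d))@o for o,d in r)
    return np.linalg.solve(A,b)
E
python3 - <<'E'
from h import *
mt,ms=camera_model("top"),camera_model("scene")
full=lambda c,o:[(c[0]+.5)/4-.5+o[0],(c[1]+.5)/4-.5+o[1]]
P={'FL':((146,402),(473,43)),'FR':((611,382),(117,80)),'RL':((160,163),(515,348)),'RR':((570,143),(150,388)),'tick':((377,366),(297,82)),'cam':((373,282),(311,174))}
X={k:tri([ray(mt,full(a,(190,72))),ray(ms,full(b,(210,170)))]) for k,(a,b) in P.items()}
for k,v in X.items(): print(k,v.round(4))
d=(X['FL']+X['RL']-X['FR']-X['RR'])[:2]; print('yaw',np.arctan2(-d[0],d[1]), np.linalg.norm(d)/2)
f=(X['FL']+X['FR'])/2; r=(X['RL']+X['RR'])/2; v=f-r
print('lid',np.arctan2(v[2],np.hypot(*v[:2])),np.linalg.norm(v),'hinge',r, np.arctan2(-v[1],-v[0]))
for n,c,z in(('jar',(80,265),.075),('clamp',(662,340),.1),('boxFL',(178,515),.09),('boxFR',(588,495),.09)):
    print(n,plane(mt,full(c,(190,72)),z).round(4))
E
```

```text
FL [0.5421 0.1228 0.2143]
FR [ 0.5519 -0.1355  0.2143]
RL [0.7268 0.13   0.0905]
RR [ 0.737  -0.1285  0.0947]
tick [ 0.563  -0.0066  0.209 ]
cam [ 0.622  -0.0038  0.1747]
yaw 0.0387893554822508 0.2586143416305213
lid 0.5819080879289348 0.2214781203058372 hinge [0.73190345 0.00075811 0.09259814] 0.03849242028809598
jar [0.665  0.1827 0.075 ]
clamp [ 0.6068 -0.181   0.1   ]
boxFL [0.5008 0.1166 0.09  ]
boxFR [ 0.5118 -0.134   0.09  ]
```

>>> send_rows([
  {"z": 0.2,"claw": 0},
  {"z": 0.2,"claw": 0},
  {"x": 0.115,"y": -0.15,"spin": 0.0106,"claw": 0},
  {"x": 0.115,"y": -0.15,"spin": 0.0106,"claw": 0},
  {"x": 0.115,"y": -0.15,"spin": 0.0106,"claw": 0},
  {"x": 0.115,"y": -0.15,"spin": 0.0106,"claw": 0},
  {"x": 0.115,"y": -0.15,"spin": 0.0106,"claw": 0},
  {"x": 0.115,"y": -0.15,"spin": 0.0106,"claw": 0},
  {"x": 0.115,"y": -0.15,"spin": 0.0106,"claw": 0},
  {"x": 0.115,"y": -0.15,"spin": 0.0106,"claw": 0},
  {"x": 0.115,"y": -0.15,"spin": 0.0106,"claw": 0},
  {"x": 0.115,"y": -0.15,"spin": 0.0106,"claw": 0},
  {"x": 0.115,"y": -0.15,"spin": 0.0106,"claw": 0},
  {"x": 0.115,"y": -0.15,"spin": 0.0106,"claw": 0},
  {"x": 0.115,"y": -0.15,"spin": 0.0106,"claw": 0},
  {"x": 0.115,"y": -0.15,"spin": 0.0106,"claw": 0},
  {"x": 0.115,"y": -0.15,"spin": 0.0106,"claw": 0},
  {"x": 0.115,"y": -0.15,"spin": 0.0106,"claw": 0},
  {"x": 0.115,"y": -0.15,"spin": 0.0106,"claw": 0},
  {"x": 0.115,"y": -0.15,"spin": 0.0106,"claw": 0},
])

```text
schema error: expected keys x, y, z, spin, claw
```

>>> send_rows([
  {"x": 0,"y": 0,"z": 0.2,"spin": 0,"claw": 0},
  {"x": 0,"y": 0,"z": 0.2,"spin": 0,"claw": 0},
  {"x": 0.115,"y": -0.15,"z": 0,"spin": 0.0106,"claw": 0},
  {"x": 0.115,"y": -0.15,"z": 0,"spin": 0.0106,"claw": 0},
  {"x": 0.115,"y": -0.15,"z": 0,"spin": 0.0106,"claw": 0},
  {"x": 0.115,"y": -0.15,"z": 0,"spin": 0.0106,"claw": 0},
  {"x": 0.115,"y": -0.15,"z": 0,"spin": 0.0106,"claw": 0},
  {"x": 0.115,"y": -0.15,"z": 0,"spin": 0.0106,"claw": 0},
  {"x": 0.115,"y": -0.15,"z": 0,"spin": 0.0106,"claw": 0},
  {"x": 0.115,"y": -0.15,"z": 0,"spin": 0.0106,"claw": 0},
  {"x": 0.115,"y": -0.15,"z": 0,"spin": 0.0106,"claw": 0},
  {"x": 0.115,"y": -0.15,"z": 0,"spin": 0.0106,"claw": 0},
  {"x": 0.115,"y": -0.15,"z": 0,"spin": 0.0106,"claw": 0},
  {"x": 0.115,"y": -0.15,"z": 0,"spin": 0.0106,"claw": 0},
  {"x": 0.115,"y": -0.15,"z": 0,"spin": 0.0106,"claw": 0},
  {"x": 0.115,"y": -0.15,"z": 0,"spin": 0.0106,"claw": 0},
  {"x": 0.115,"y": -0.15,"z": 0,"spin": 0.0106,"claw": 0},
  {"x": 0.115,"y": -0.15,"z": 0,"spin": 0.0106,"claw": 0},
  {"x": 0.115,"y": -0.15,"z": 0,"spin": 0.0106,"claw": 0},
  {"x": 0.115,"y": -0.15,"z": 0,"spin": 0.0106,"claw": 0},
])

```text
time_s: 2.1
ee_pos: [0.556, -0.0099, 0.2851]
eef_rot: [3.142, -0.0, -3.101]
force: [-0.3, 0.5, 0.7]
grip_width: 0.0005
grip_force: 0.0
```

```bash
python3 - <<'E'
from h import *
h=np.array([.7275,.0005,.0905]); c,s=np.cos(.0388),np.sin(.0388)
for t in (.62,.58,.5,.4,.3,.2,.1,0):
    q=.201*np.cos(t)-.006*np.sin(t); print(t,(h+[-q*c,-q*s,.201*np.sin(t)+.006*np.cos(t)]).round(4))
E
```

```text
0.62 [ 0.5675 -0.0057  0.2122]
0.58 [ 0.5628 -0.0059  0.2057]
0.5 [ 0.5541 -0.0062  0.1921]
0.4 [ 0.5448 -0.0066  0.1743]
0.3 [ 0.5374 -0.0069  0.1556]
0.2 [ 0.5318 -0.0071  0.1363]
0.1 [ 0.5283 -0.0072  0.1165]
0 [ 0.5267 -0.0073  0.0965]
```

>>> send_rows([
  {"x": 0.0175,"y": 0.01,"z": -0.175,"spin": 0,"claw": 0},
  {"x": 0.0175,"y": 0.01,"z": -0.175,"spin": 0,"claw": 0},
  {"x": -0.0225,"y": 0,"z": -0.058,"spin": 0,"claw": 0},
  {"x": -0.0225,"y": 0,"z": -0.058,"spin": 0,"claw": 0},
  {"x": -0.0235,"y": 0,"z": -0.045,"spin": 0,"claw": 0},
  {"x": -0.0235,"y": 0,"z": -0.045,"spin": 0,"claw": 0},
  {"x": -0.0185,"y": 0,"z": -0.0465,"spin": 0,"claw": 0},
  {"x": -0.0185,"y": 0,"z": -0.0465,"spin": 0,"claw": 0},
  {"x": -0.014,"y": 0,"z": -0.0485,"spin": 0,"claw": 0},
  {"x": -0.014,"y": 0,"z": -0.0485,"spin": 0,"claw": 0},
  {"x": -0.009,"y": 0,"z": -0.05,"spin": 0,"claw": 0},
  {"x": -0.009,"y": 0,"z": -0.05,"spin": 0,"claw": 0},
  {"x": -0.004,"y": 0,"z": -0.035,"spin": 0,"claw": 0},
  {"x": -0.004,"y": 0,"z": -0.035,"spin": 0,"claw": 0},
])

```text
time_s: 3.5
ee_pos: [0.5257, -0.0044, 0.1017]
eef_rot: [3.142, 0.0, -3.102]
force: [2.6, -0.7, 0.7]
grip_width: 0.0006
grip_force: 0.9
```

>>> send_rows([
  {"x": 0,"y": 0,"z": -0.01,"spin": 0,"claw": 0},
  {"x": 0,"y": 0,"z": -0.01,"spin": 0,"claw": 0},
  {"x": 0,"y": 0,"z": 0,"spin": 0,"claw": 0},
])

```text
time_s: 3.8
ee_pos: [0.5256, -0.0044, 0.0981]
eef_rot: [3.141, -0.0, -3.102]
force: [0.3, -0.1, -0.2]
grip_width: -0.0
grip_force: 0.0
```

>>> send_rows([
  {"x": 0,"y": 0,"z": -0.01,"spin": 0,"claw": 0},
  {"x": 0,"y": 0,"z": -0.01,"spin": 0,"claw": 0},
  {"x": 0,"y": 0,"z": 0,"spin": 0,"claw": 0},
])

```text
time_s: 4.1
ee_pos: [0.526, -0.0044, 0.0965]
eef_rot: [-3.141, 0.001, -3.102]
force: [-12.0, 0.7, 26.3]
grip_width: 0.0005
grip_force: 13.4
```

```bash
python3 - <<'E'
from h import *
a=camera("top")[72:212,190:380]; b=camera("scene")[170:310,210:370]
r=lambda i:cv2.resize(i,(400,int(400*i.shape[0]/i.shape[1])),interpolation=cv2.INTER_CUBIC)
a,b=r(a),r(b); a=cv2.copyMakeBorder(a,0,b.shape[0]-a.shape[0],0,0,0)
cv2.imwrite("pics/p2.png",np.hstack([a,b])); print(get_obs()['force'])
E
```

```text
[-1.17200956e+01  5.03158113e-03  2.61517057e+01]
```

View pics/p2.png

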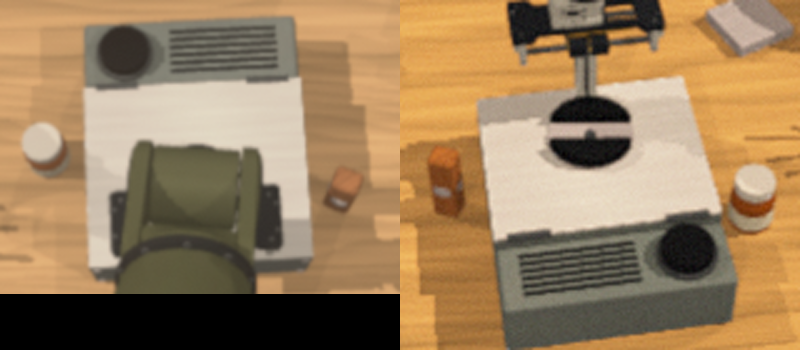

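The lid is flat on the box: contact came at z = 0.0965, exactly the shut height. The slot still runs across, with the dial at about (590,132) in the right-hand view. I'll lift off and measure the dial.

>>> send_rows([
  {"x": 0,"y": 0,"z": 0.1,"spin": 0,"claw": 0},
  {"x": 0,"y": -0.2,"z": 0.1,"spin": 0,"claw": 0},
  {"x": 0,"y": -0.2,"z": 0.1,"spin": 0,"claw": 0},
  {"x": 0,"y": -0.2,"z": 0.1,"spin": 0,"claw": 0},
  {"x": 0,"y": 0,"z": 0,"spin": 0,"claw": 0},
])

```text
time_s: 4.7
ee_pos: [0.5265, -0.1284, 0.1769]
eef_rot: [-3.14, 0.004, -3.105]
force: [-0.2, 0.7, 1.1]
grip_width: 0.0005
grip_force: 0.0
```

```bash
cat > dial.py <<'E'
from h import *
m=camera_model("scene"); g=camera("scene").max(2)
k=(g<75).astype(np.uint8); n,l,st,ce=cv2.connectedComponentsWithStats(k)
C=[]
for i in range(1,n):
    if st[i,4]<60: continue
    P=np.array([plane(m,(u,v),.1165)[:2] for v,u in np.argwhere(l==i)]) if np.linalg.norm(plane(m,ce[i],.1165)[:2]-[.592,-.005])<.06 else None
    if P is not None: C.append(P); print(len(P),P.mean(0).round(4),P.min(0).round(3),P.max(0).round(3))
d=C[0].mean(0)-C[1].mean(0); d*=np.sign(d[0]); mid=np.vstack(C)
c,r=cv2.minEnclosingCircle(np.vstack(C).astype(np.float32))
print('circle',c,r,'cam rel world',np.arctan2(-d[1],d[0]),'cam',np.arctan2(-d[1],d[0])+.0388)
o=get_obs();print(o['ee_pos'],o['force'],o['time_s'])
E
python3 dial.py
```

```text
248 [ 0.5707 -0.004 ] [ 0.547 -0.051] [0.591 0.041]
297 [ 0.6323 -0.0098] [ 0.606 -0.055] [0.657 0.036]
circle (0.6021690964698792, -0.00757340993732214) 0.05536465346813202 cam rel world 0.09425032582843111 cam 0.13305032582843113
[ 0.52599274 -0.12625714  0.1752539 ] [ 0.24181132  0.76168686 -0.69108478] 4.75
```

```bash
python3 - <<'E'
from h import *
m=camera_model("scene"); print(plane(m,(285.7,223.1),.1005))
t=camera("top"); cv2.imwrite("pics/p3.png",cv2.resize(t[72:212,190:380],None,fx=4,fy=4,interpolation=cv2.INTER_CUBIC))
E
```

```text
[ 0.59184112 -0.00574184  0.1005    ]
```

View pics/p3.png

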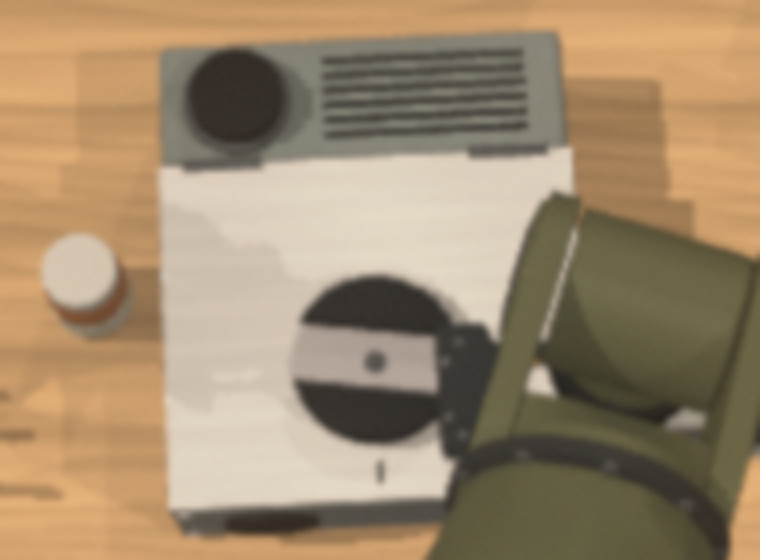

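The top view confirms the dial centre at about (375,361). The slot tilts roughly 4° down to the right, and the tick is at (380,470). I'll insert the closed fingertips at the right end of the slot and compute the arc.

>>> send_rows([
  {"x": 0.105,"y": 0.148,"z": 0,"spin": 0,"claw": 0},
  {"x": 0.105,"y": 0.148,"z": 0,"spin": 0,"claw": 0},
  {"x": 0.105,"y": 0.148,"z": 0,"spin": 0,"claw": 0},
  {"x": 0,"y": 0,"z": -0.15,"spin": 0,"claw": 0},
  {"x": 0,"y": 0,"z": -0.1,"spin": 0,"claw": 0},
  {"x": 0,"y": 0,"z": -0.05,"spin": 0,"claw": 0},
  {"x": 0,"y": 0,"z": -0.05,"spin": 0,"claw": 0},
  {"x": 0,"y": 0,"z": 0,"spin": 0,"claw": 0},
])

```text
time_s: 5.6
ee_pos: [0.5882, -0.0353, 0.1033]
eef_rot: [3.141, -0.002, -3.101]
force: [0.4, 0.3, 1.0]
grip_width: 0.0006
grip_force: 0.0
```

```bash
python3 - <<'E'
from h import *
o=get_obs();print(o['ee_pos'],o['force'],o['time_s'])
a=np.arange(.09,1.9,.13); p=np.c_[.592-.034*np.sin(a),-.005-.034*np.cos(a)]
print(np.c_[a,p].round(4).tolist()); print((np.diff(p,axis=0)/.2).round(3).tolist())
E
```

```text
[ 0.58822123 -0.03526632  0.10327912] [0.36447066 0.26161056 0.9530837 ] 5.6
[[0.09, 0.5889, -0.0389], [0.22, 0.5846, -0.0382], [0.35, 0.5803, -0.0369], [0.48, 0.5763, -0.0352], [0.61, 0.5725, -0.0329], [0.74, 0.5691, -0.0301], [0.87, 0.566, -0.0269], [1.0, 0.5634, -0.0234], [1.13, 0.5612, -0.0195], [1.26, 0.5596, -0.0154], [1.39, 0.5586, -0.0111], [1.52, 0.558, -0.0067], [1.65, 0.5581, -0.0023], [1.78, 0.5587, 0.0021]]
[[-0.022, 0.003], [-0.021, 0.006], [-0.02, 0.009], [-0.019, 0.011], [-0.017, 0.014], [-0.015, 0.016], [-0.013, 0.018], [-0.011, 0.019], [-0.008, 0.021], [-0.005, 0.021], [-0.003, 0.022], [0.0, 0.022], [0.003, 0.022]]
```

>>> send_rows([
  {"x": 0,"y": -0.018,"z": 0.005,"spin": 0,"claw": 0},
  {"x": -0.022,"y": 0.003,"z": 0,"spin": 0,"claw": 0},
  {"x": -0.021,"y": 0.006,"z": 0,"spin": 0,"claw": 0},
  {"x": -0.02,"y": 0.009,"z": 0,"spin": 0,"claw": 0},
  {"x": -0.019,"y": 0.011,"z": 0,"spin": 0,"claw": 0},
  {"x": -0.017,"y": 0.014,"z": 0,"spin": 0,"claw": 0},
  {"x": -0.015,"y": 0.016,"z": 0,"spin": 0,"claw": 0},
  {"x": -0.013,"y": 0.018,"z": 0,"spin": 0,"claw": 0},
])

```text
time_s: 6.4
ee_pos: [0.5655, -0.0241, 0.1075]
eef_rot: [-3.14, 0.008, -3.102]
force: [13.5, -2.3, 6.4]
grip_width: 0.0002
grip_force: 6.3
```

>>> send_rows([
  {"x": -0.011,"y": 0.019,"z": 0,"spin": 0,"claw": 0},
  {"x": -0.008,"y": 0.021,"z": 0,"spin": 0,"claw": 0},
  {"x": -0.005,"y": 0.021,"z": 0,"spin": 0,"claw": 0},
  {"x": -0.003,"y": 0.022,"z": 0,"spin": 0,"claw": 0},
  {"x": 0,"y": 0,"z": 0,"spin": 0,"claw": 0},
])

```text
time_s: 6.9
ee_pos: [0.5601, -0.0076, 0.1079]
eef_rot: [-3.14, 0.008, -3.102]
force: [7.9, -2.8, 9.3]
grip_width: 0.0002
grip_force: 5.8
```

>>> send_rows([
  {"x": 0,"y": 0.022,"z": 0,"spin": 0,"claw": 0},
  {"x": 0.003,"y": 0.022,"z": 0,"spin": 0,"claw": 0},
  {"x": 0,"y": 0.01,"z": 0,"spin": 0,"claw": 0},
  {"x": 0,"y": 0,"z": 0,"spin": 0,"claw": 0},
])

```text
time_s: 7.3
ee_pos: [0.5603, 0.0013, 0.1076]
eef_rot: [-3.137, 0.006, -3.102]
force: [5.0, -16.0, 10.3]
grip_width: 0.0005
grip_force: 9.3
```

```bash
python3 - <<'E'
from h import *
b=camera("scene")[170:310,210:370]
cv2.imwrite("pics/p4.png",cv2.resize(b,None,fx=4,fy=4,interpolation=cv2.INTER_CUBIC))
E
```

```text
(no output)
```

View pics/p4.png

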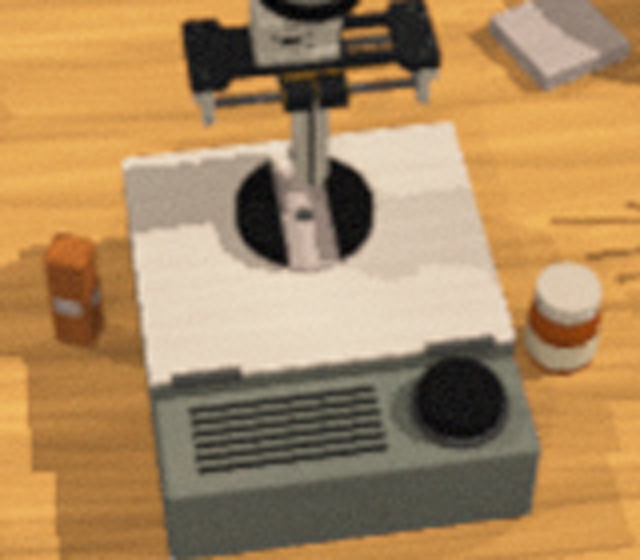

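The slot's edges tilt about 10° in this view, which matches the lid's centre line, so it is at or near the stop. I'll press a bit further to confirm.

>>> send_rows([
  {"x": 0,"y": 0.02,"z": 0,"spin": 0,"claw": 0},
  {"x": 0,"y": 0,"z": 0,"spin": 0,"claw": 0},
])

```text
time_s: 7.55
ee_pos: [0.5604, 0.0022, 0.1077]
eef_rot: [-3.132, 0.006, -3.103]
force: [5.9, -39.4, 8.5]
grip_width: 0.0005
grip_force: 17.0
```

>>> send_rows([
  {"x": 0,"y": 0.02,"z": 0,"spin": 0,"claw": 0},
  {"x": 0,"y": 0,"z": 0,"spin": 0,"claw": 0},
])

```text
time_s: 7.75
ee_pos: [0.5606, 0.0045, 0.1091]
eef_rot: [-3.13, 0.007, -3.104]
force: [-2.4, -48.7, 25.1]
grip_width: 0.0003
grip_force: 26.0
```

It's hard against the stop, with force rising and almost no motion. I'll centre the fingers in the slot, lift clear and check.

>>> send_rows([
  {"x": 0,"y": -0.04,"z": 0,"spin": 0,"claw": 0},
  {"x": 0,"y": -0.035,"z": 0,"spin": 0,"claw": 0},
  {"x": 0,"y": 0,"z": 0,"spin": 0,"claw": 0},
])

```text
time_s: 8.05
ee_pos: [0.5582, -0.004, 0.1054]
eef_rot: [3.141, -0.0, -3.103]
force: [0.9, 0.9, 0.4]
grip_width: 0.0006
grip_force: 0.0
```

>>> send_rows([
  {"x": 0,"y": 0,"z": 0.05,"spin": 0,"claw": 0},
  {"x": 0,"y": 0,"z": 0.1,"spin": 0,"claw": 0},
  {"x": 0,"y": 0,"z": 0.2,"spin": 0,"claw": 0},
  {"x": -0.2,"y": 0,"z": 0.15,"spin": 0,"claw": 0},
  {"x": -0.2,"y": 0,"z": 0.1,"spin": 0,"claw": 0},
  {"x": -0.2,"y": 0,"z": 0,"spin": 0,"claw": 0},
  {"x": -0.2,"y": 0,"z": 0,"spin": 0,"claw": 0},
  {"x": 0,"y": 0,"z": 0,"spin": 0,"claw": 0},
])

```text
time_s: 8.85
ee_pos: [0.3955, -0.0028, 0.2261]
eef_rot: [-3.142, 0.001, -3.101]
force: [-0.2, -0.5, 0.1]
grip_width: 0.0008
grip_force: 0.0
```

```bash
python3 - <<'E'
from h import *
a=camera("top")[72:212,190:380]; b=camera("scene")[170:310,210:370]
r=lambda i:cv2.resize(i,(400,int(400*i.shape[0]/i.shape[1])),interpolation=cv2.INTER_CUBIC)
a,b=r(a),r(b); a=cv2.copyMakeBorder(a,0,b.shape[0]-a.shape[0],0,0,0)
cv2.imwrite("pics/p5.png",np.hstack([a,b])); print(get_obs()['force'])
E
python3 dial.py
```

```text
[ 0.73729825 -0.43833235  0.13942805]
210 [ 0.6051 -0.0395] [ 0.554 -0.057] [ 0.651 -0.025]
201 [0.6007 0.0251] [0.555 0.01 ] [0.648 0.043]
circle (0.6028313636779785, -0.006964041851460934) 0.05465683341026306 cam rel world 1.5023802218673505 cam 1.5411802218673505
[ 0.39906277 -0.00320985  0.22590465] [0.42734591 0.31458542 0.48575112] 9.0
```

View pics/p5.png

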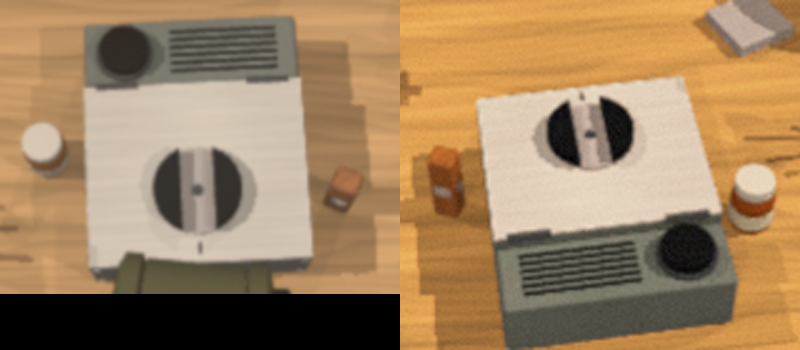

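The lid is shut and the slot runs front to back, pointing at the tick at (200,248). The cam measures about 1.54 rad, the jar and clamp haven't moved, and the arm is clear.

```bash
python3 -c "
from station import *
print(hand_in())"
```

```text
the job is handed in; nothing more can be done
None
```

I pushed the lid fully shut and turned the cam clockwise to its stop, so the slot now runs front to back and points at the tick; the job was handed in after about 9 s of robot time.

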